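# Complete the squaring jig and hold an agate slab in its corner

### The job

The blue squaring jig has three sockets for brass rest pins and one is empty: stand the spare pin from the counter fully home in that empty socket and let go of it. Then lay the agate slab flat on the three pins, long side along the long fence, and press it into the corner until it sits flush against both steel fences at once. Finish while still holding it pressed there against both fences, using light force since the polished edges chip, and leave the two pins already in the jig and the other things on the counter alone.

Things in the scene. Friction and masses are not known exactly. Their poses are not given: they have to be found in the camera images.
- jig: fixed jig: blue plate 160 (x) x 110 (y) x 12 mm on the counter, yaw within 0.3 rad. Origin: centre of its underside. Inner faces: end fence at jig x = +62 mm, long fence at jig y = +31 mm; open to -x and -y. Slab home in the corner: its origin at jig (7, 1, 24) mm. Three through sockets, 17 mm wide, 2 mm chamfer
- end_fence: steel strip fixed on the jig, 14 mm thick (jig x), 82 mm long (jig y), 20 mm high; top 32 mm above the counter, so 8 mm above the pin tops. Origin: centre of its underside, at jig (69,-10,12) mm; its working face looks to jig -x
- long_fence: steel strip fixed on the jig, 112 mm long (jig x), 14 mm thick (jig y), 20 mm high; top 32 mm above the counter. Origin: centre of its underside, at jig (4,38,12) mm; its working face looks to jig -y
- jig_hole0 (a point): centre of the mouth of the socket at jig (-26,-13) mm, 12 mm above the counter
- jig_hole1 (a point): centre of the mouth of the socket at jig (25,-13) mm, 12 mm above the counter
- jig_hole2 (a point): centre of the mouth of the socket at jig (4,12) mm, 12 mm above the counter
- pin_a: headed brass rest pin, 23.5 mm tall, 55 g: round shank 14 mm diameter, 11.5 mm long, chamfered foot; above it a flat round head 24 mm diameter, 12 mm thick. Already in one of the three sockets (which one varies), head resting on the plate, head top 24 mm above the counter. Origin: centre of the shank foot, 0.5 mm above the counter when seated
- pin_b: second brass rest pin, same as pin_a, already standing in another of the sockets
- spare_pin: spare brass rest pin, same shape, standing on its shank foot on the open counter, head up. Origin: centre of the foot
- slab: banded red-brown agate slab, 110 (x) x 60 (y) x 32 mm thick, 0.45 to 0.7 kg, lying flat on the counter, banding up; slides easily on pins and fences (friction about 0.25). Origin: centre of its underside; x along its long side. Either end may go to the end fence. Gripped across its width by the top 20 mm, the fingers pass above the long fence
- disc: bystander: black rubber-backed diamond disc, 150 mm diameter, 5 mm thick, lying on the counter; origin: centre of its underside
- gauge: bystander: steel angle gauge, 150 x 24 mm blade with a 68 mm round head, 13 mm high; origin: centre of the blade's underside
- burnisher: bystander: burnisher with walnut handle, 190 mm long along x, 20 mm high; origin near its middle, on the underside
- dish: bystander: white dish with cabochons, 90 mm diameter, 23 mm high; origin: centre of its underside
Mind the look-alikes: they are no part of the job. Leave any purple look-alike of the slab alone.

How it is judged:
On the way:
1. the spare pin stands fully home in the empty socket, let go (height (world z) of spare_pin below 0.004 m and angle between spare_pin's own z axis and vertical below 0.12 rad and (horizontal distance between spare_pin and jig_hole0 below 0.004 m or horizontal distance between spare_pin and jig_hole1 below 0.004 m or horizontal distance between spare_pin and jig_hole2 below 0.004 m) and contact force between the fingers and spare_pin below 0.1 N), for 0.2 s.
At the end, for the whole second after the job is handed in: All pins home in sockets (within 4 mm). Slab flat on them (underside 21.5 to 26.5 mm up, tilt under 0.04 rad), within 2.5 mm of its place in the corner and 0.03 rad of the fences, at rest, pressing each fence with over 1 N while the fingers press on it with over 1 N (height (world z) of each of spare_pin, pin_a, pin_b below 0.004 m and angle between each of spare_pin, pin_a, pin_b's own z axis and vertical below 0.12 rad and (horizontal distance between spare_pin and jig_hole0 below 0.004 m or horizontal distance between spare_pin and jig_hole1 below 0.004 m or horizontal distance between spare_pin and jig_hole2 below 0.004 m) and (horizontal distance between pin_a and jig_hole0 below 0.004 m or horizontal distance between pin_a and jig_hole1 below 0.004 m or horizontal distance between pin_a and jig_hole2 below 0.004 m) and (horizontal distance between pin_b and jig_hole0 below 0.004 m or horizontal distance between pin_b and jig_hole1 below 0.004 m or horizontal distance between pin_b and jig_hole2 below 0.004 m) and x of slab in the frame of jig between 0.004 and 0.0095 m and y of slab in the frame of jig between -0.002 and 0.0035 m and z of slab in the frame of jig between 0.0215 and 0.0265 m and angle between slab's own z axis and vertical below 0.04 rad and angle between the x axis of slab and the x axis of jig, either way round below 0.03 rad and contact force between slab and end_fence above 1 N and contact force between slab and long_fence above 1 N and contact force between the fingers and slab above 1 N and linear speed of slab below 0.02 m/s); the arm keeps its last pose, push and grip.
It fails at once if the disc, gauge, burnisher or dish is disturbed (moved over 20 mm) (distance of any of disc, gauge, burnisher, dish from where it was at the start of the episode above 0.02 m).
It fails at once if a pin that was already in the jig is taken out or shoved (moved over 8 mm) (distance of any of pin_a, pin_b from where it was at the start of the episode above 0.008 m).
It fails at once if the slab is rammed against a fence (over 60 N) (contact force between slab and end_fence above 60 N or contact force between slab and long_fence above 60 N).
It also fails if it takes over 72 s, if anything falls off the work surface, if the arm or the gripper's body presses on something with over 40 N, if the wrist force passes 120 N, or if a joint passes its speed limit or range.

### The arm

A 6-joint arm with a two-finger parallel gripper is mounted at the origin on the work surface. World frame = base frame: x ahead of the robot, y to its left, z up, the work surface at z = 0. Lengths are in m, angles in rad, forces in N, time in s.
With the tool pointing down it reaches from about 0.25 to 0.725 m from the base axis. Payload 4 kg.
Tool frame: the origin (TCP) lies between the finger pads; the fingertips stand 17 mm ahead of it and the grasp point (between the pads) lies 2 mm behind it; z points along the fingers, y is the direction in which the jaws open and shut (so a half turn about z gives the same grasp; the last joint's range is limited). The gripper opens to 85 mm and grips with 20 to 120 N. Pads are 22 mm wide; open, the fingers measure 114 mm over their backs; the gripper's body (76 mm by 85 mm) begins 54 mm behind the grasp point. The pads swing forward as they close: fully open they stand 13 mm farther back than shut.
Start: joints at [-1.133, 0.241, 0.005, 1.335, 0, 1.571], TCP at [0.212, -0.453, 0.214] pointing down, gripper open.
Joint ranges: [-2.72, 2.72], [-1.05, 1.87], [-1.09, 1.28], [-1.99, 2.15], [-1.42, 1.44], [-3.14, 3.14]. Speed limits (rad/s): [2.79, 2.79, 3.14, 3.14, 3.14, 3.14].

### API

Orientations are given as a unit quaternion [x, y, z, w].
In Python, from workcell import readout, viewer, order gives the robot as it stands. The module is installed in compiled form; this text tells all that it offers.
- The arm moves only by the shell command python3 -m crank 'ROWS'. ROWS is text: rows parted by semicolons, each of 7 numbers parted by spaces: the shift along the tool's x, y, z in m, then the turn, a rotation vector about the tool's x, y, z in rad, then the gripper's target within -1 to 1 (shut at 1, half-way at 0, fully open at -1). A call has 1 to 20 rows; each row shifts and turns the pose as measured when the row begins, along the tool's axes as they then stand; what a row does not reach is not made up. A row lasts 1/12 s, in which the tool goes at most 41.7 mm and 7.16 degrees, less where a joint would pass 70% of its speed; a pose out of reach is approached as far as the arm can. A call with a gripper value outside its range is refused whole. The fingers move at their own pace and stop on an object; the grip force is fixed at half the most. Time passes only in rows, so rows that do not move let the fingers close. It gives the time, the measured TCP pose, the force and the opening at its end, in the units of the state.
- readout.get_obs(): the state, without advancing time (a new reading comes with each control period).
- viewer.camera(name): name is "scene" or "top" or "wrist"; returns the picture (400x640x3 uint8, red, green, blue); there is no depth.
- viewer.calibration(name): a dict with "fx", "fy", "cx", "cy" (pixels), "eye" and "rotation" of the camera in the world. Camera axes: x right, y down, z forward; pixel columns grow to the right and rows downward; lengths in m; the calibration is good to about 2 mm. A picture is of the moment at which its call begins: read the wrist's pose just before it. calibration takes no time and is no camera call; for the wrist camera it gives the pose at the moment of the call.
- order.job_done(): hands the job in, once; it reports no verdict.
The state is a dict: "clock": time; "joint_pos": joint angles; "joint_vel": joint speeds; "tau": joint torques, N m; "eef_pos": TCP position; "tool_rot": TCP orientation; "ft_force": force on the tool from outside, world axes, zero at the start; "ft_torque": the same for the moment, N m; "grip_width": finger opening in m.
Only numpy, scipy, OpenCV 4.12 (cv2) and the standard library are available. Lean on these libraries where they do the work, as an engineer would, in place of code of your own. Each camera call takes 0.05 s, during which the arm holds its last target. There are 200 camera calls.

## Working session

There is one attempt and no reset: what is moved stays moved. The work goes in short steps, Python scripts to look and compute and a shell command to move; the robot and the scene stay as the last step left them, time stands still between calls to the robot, and variables do not carry over. Pictures are saved under pics/ and viewed, about 8 in all and at most 12, crops included, and the job is handed in when it is done.

```bash
mkdir -p pics; python3 - <<'E'
from workcell import readout, viewer
import cv2, numpy as np
o=readout.get_obs(); print(o)
for n in ("top","scene"):
    im=viewer.camera(n); cv2.imwrite(f"pics/{n}0.png",im[:,:,::-1]); print(n,viewer.calibration(n))
E
```

```text
{'clock': 0.0, 'joint_pos': array([-1.13300969e+00,  2.41451524e-01,  3.75010294e-03,  1.33514700e+00,
        3.04293448e-06,  1.57081554e+00]), 'joint_vel': array([-0.00029703,  0.00129993, -0.00110302, -0.00066534,  0.00113271,
       -0.0016152 ]), 'tau': array([ 8.45658997e-05, -3.72315145e+01,  2.52408350e+01,  1.68355537e-02,
        6.50698576e-05, -2.01048159e-06]), 'eef_pos': array([ 0.21169978, -0.45227091,  0.21290357]), 'tool_rot': array([ 9.76139936e-01,  2.17139985e-01, -2.21330206e-04, -1.00189285e-03]), 'ft_force': array([ 0.29091931, -1.06811788, -0.0291976 ]), 'ft_torque': array([-0.04146638, -0.04906726, -0.01362726]), 'grip_width': 0.08506510195209022}
top {'fx': 426.584820704461, 'fy': 426.584820704461, 'cx': 322.0233850397913, 'cy': 197.94250020444815, 'eye': array([0.31336433, 0.04132726, 1.31766185]), 'rotation': array([-0.69882628,  0.70849235, -0.06972715,  0.06941577])}
scene {'fx': 487.12771949022925, 'fy': 487.12771949022925, 'cx': 322.07501723659817, 'cy': 203.247048665025, 'eye': array([1.14666196, 0.44752021, 1.0095836 ]), 'rotation': array([ 0.45201941,  0.83845102, -0.2694202 , -0.14174306])}
```

View pics/top0.png

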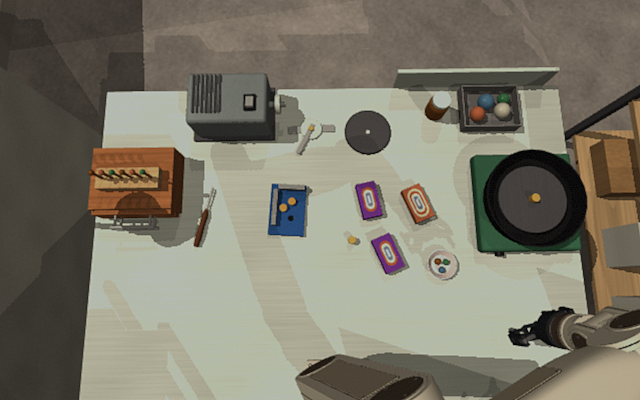

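View pics/scene0.png

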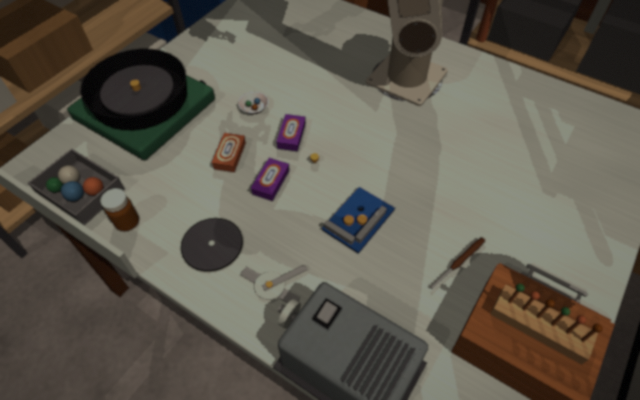

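```bash
cat > h.py <<'E'
import cv2, numpy as np
from scipy.spatial.transform import Rotation as R
from workcell import readout, viewer
def cast(c,uv,z):
    uv=np.atleast_2d(np.asarray(uv,float))
    d=np.c_[(uv[:,0]-c['cx'])/c['fx'],(uv[:,1]-c['cy'])/c['fy'],np.ones(len(uv))]
    d=d@R.from_quat(c['rotation']).as_matrix().T
    return c['eye']+d*((z-c['eye'][2])/d[:,2])[:,None]
def proj(c,p):
    q=(np.atleast_2d(p)-c['eye'])@R.from_quat(c['rotation']).as_matrix()
    return np.c_[q[:,0]/q[:,2]*c['fx']+c['cx'],q[:,1]/q[:,2]*c['fy']+c['cy']]
def blobs(im,lo,hi,amin=15):
    h=cv2.cvtColor(im,cv2.COLOR_RGB2HSV); m=cv2.inRange(h,np.array(lo),np.array(hi))
    cs,_=cv2.findContours(m,cv2.RETR_EXTERNAL,cv2.CHAIN_APPROX_NONE)
    return sorted([k for k in cs if cv2.contourArea(k)>=amin],key=cv2.contourArea,reverse=True),m
def snap(n,f=None):
    c=viewer.calibration(n); im=viewer.camera(n)
    if f: cv2.imwrite('pics/'+f,im[:,:,::-1])
    return c,im
E
python3 - <<'E'
from h import *
im=cv2.imread('pics/top0.png')[:,:,::-1].copy(); c=viewer.calibration('top')
cv2.imwrite('pics/crop1.png',cv2.resize(im[170:280,250:450,::-1],None,fx=4,fy=4,interpolation=cv2.INTER_CUBIC))
for nm,lo,hi,z in (('blue',(100,120,50),(125,255,255),.012),('red',(3,120,60),(14,255,255),.032),('gold',(15,90,80),(30,255,255),.0235),('purple',(130,80,50),(160,255,255),.032)):
    for k in blobs(im,lo,hi,12)[0][:6]:
        r=cv2.minAreaRect(k); p=cast(c,cv2.boxPoints(r),z); q=cast(c,r[0],z)[0]
        print(nm,np.round(r[0],1),np.round(q[:2],4),'sides',np.round([np.linalg.norm(p[0]-p[1]),np.linalg.norm(p[1]-p[2])],3),'yaw',np.round(np.arctan2(*(p[1]-p[0])[1::-1]),3))
E
```

```text
blue [287.1 210.2] [0.5368 0.1479] sides [0.158 0.11 ] yaw -0.068
red [130.5 181.5] [0.6304 0.6318] sides [0.219 0.271] yaw 0.076
red [416.8 203.1] [ 0.5499 -0.2513] sides [0.066 0.11 ] yaw -1.119
red [387.8 252.6] [ 0.4004 -0.1558] sides [0.033 0.074] yaw -1.127
red [477. 113.] [ 0.8403 -0.4606] sides [0.045 0.048] yaw -1.585
red [200.  227.4] [0.4842 0.4102] sides [0.112 0.012] yaw -0.243
red [436.3 107. ] [ 0.8625 -0.3318] sides [0.032 0.062] yaw -0.606
gold [605.5 206. ] [ 0.5344 -0.8338] sides [0.217 0.685] yaw -1.585
gold [126.  177.5] [0.6454 0.6506] sides [0.068 0.201] yaw 0.091
gold [534.5 197. ] [ 0.5657 -0.6183] sides [0.034 0.025] yaw -1.585
gold [351.7 239.6] [ 0.4417 -0.0493] sides [0.02  0.022] yaw -0.487
gold [282.5 207.5] [0.5435 0.1611] sides [0.022 0.022] yaw -1.585
gold [291.5 201. ] [0.5635 0.1334] sides [0.022 0.019] yaw -1.585
purple [387.5 253. ] [ 0.3992 -0.1547] sides [0.063 0.109] yaw -1.156
purple [368.5 199.6] [ 0.5629 -0.1037] sides [0.061 0.11 ] yaw -1.334
```

View pics/crop1.png

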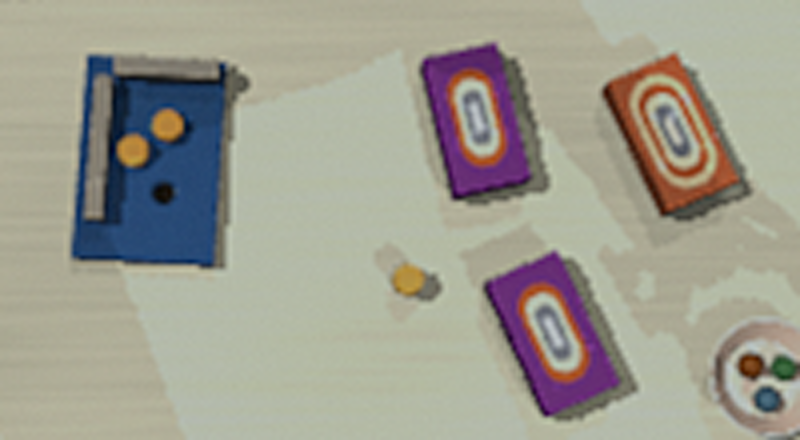

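```bash
cat >> h.py <<'E'
def st():
    o=readout.get_obs(); return o,R.from_quat(o['tool_rot'])
def to(x,y,z,yaw=None):
    """tool-frame shift (after turning) to reach world point with tool straight down at yaw"""
    o,r=st(); m=r.as_matrix(); cur=np.arctan2(m[1,0],m[0,0]); yaw=cur if yaw is None else yaw
    g=R.from_matrix(np.array([[np.cos(yaw),np.sin(yaw),0],[np.sin(yaw),-np.cos(yaw),0],[0,0,-1]]))
    print('t',round(o['clock'],2),'cur',np.round(o['eef_pos'],4),'yaw',round(cur,4),'w',round(o['grip_width'],4),'F',np.round(o['ft_force'],1))
    print('turn',np.round((r.inv()*g).as_rotvec(),4),'shift after turn',np.round(g.inv().apply(np.array([x,y,z])-o['eef_pos']),4))
E
python3 - <<'E'
from h import *
c=viewer.calibration('wrist'); o,r=st()
print(c['fx'],c['cx'],c['cy'],'eye in tool',r.inv().apply(c['eye']-o['eef_pos']),(r.inv()*R.from_quat(c['rotation'])).as_matrix().round(3))
to(.4417,-.0493,.2,-.07)
E
python3 -m crank '0 0 0 0 0 0.1016 0;0 0 0 0 0 0.1016 0;0 0 0 0 0 0.1016 0;0 0 0 0 0 0.1016 0;0 0 0 0 0 0.1016 0'
```

```text
307.2474138397519 312.3779037100167 209.1332868520239 eye in tool [ 0.08163162 -0.00175174 -0.1597819 ] [[-0.    -0.948 -0.318]
 [ 1.    -0.    -0.001]
 [ 0.    -0.318  0.948]]
t 0.1 cur [ 0.2117 -0.4523  0.213 ] yaw 0.4378 w 0.0856 F [-0.6 -0.3 -0.1]
turn [-1.800e-03  5.000e-04  5.078e-01] shift after turn [ 0.2012 -0.4181  0.013 ]
clock: 0.52
eef_pos: [0.2108, -0.4504, 0.2102]
tool_rot: [0.999, -0.046, -0.002, -0.004]
ft_force: [-0.5, -0.4, 0.5]
grip_width: 0.0429
```

```bash
python3 -m crank '0.018 -0.038 0 0 0 0 0;0.018 -0.038 0 0 0 0 0;0.018 -0.038 0 0 0 0 0;0.018 -0.038 0 0 0 0 0;0.018 -0.038 0 0 0 0 0;0.018 -0.038 0 0 0 0 0;0.018 -0.038 0 0 0 0 0;0.018 -0.038 0 0 0 0 0;0.018 -0.038 0.0 0 0 0 0;0.018 -0.038 0 0 0 0 0;0.018 -0.038 0 0 0 0 0;0 0 0 0 0 0 0;0 0 0 0 0 0 0'
python3 - <<'E'
from h import *
c,im=snap('wrist','w1.png')
for k in blobs(im,(15,90,60),(32,255,255),60)[0][:6]:
    (u,v),rad=cv2.minEnclosingCircle(k); q=cast(c,(u,v),.0235)[0]
    print((u,v),cv2.contourArea(k),q,'r',np.linalg.norm(cast(c,(u+rad,v),.0235)[0]-q))
to(.4417,-.0493,.1,-.07)
E
```

```text
clock: 1.6
eef_pos: [0.4478, -0.0516, 0.206]
tool_rot: [0.999, -0.052, -0.005, -0.006]
ft_force: [0.6, -0.6, -0.0]
grip_width: 0.0424
(108.25099182128906, 109.44466400146484) 464.5 [0.5456355  0.16018224 0.0235    ] r 0.015359649529453033
(126.51000213623047, 88.83999633789062) 447.5 [0.5635016  0.13454832 0.0235    ] r 0.014593438347439244
(311.4569091796875, 183.11207580566406) 300.5 [ 0.44360094 -0.04659464  0.0235    ] r 0.011771816196810211
t 1.65 cur [ 0.4478 -0.0519  0.2059] yaw -0.1045 w 0.0426 F [ 0.2 -0.7  0. ]
turn [-0.0119  0.0102 -0.0346] shift after turn [-0.0063 -0.0022  0.1059]
```

View pics/w1.png

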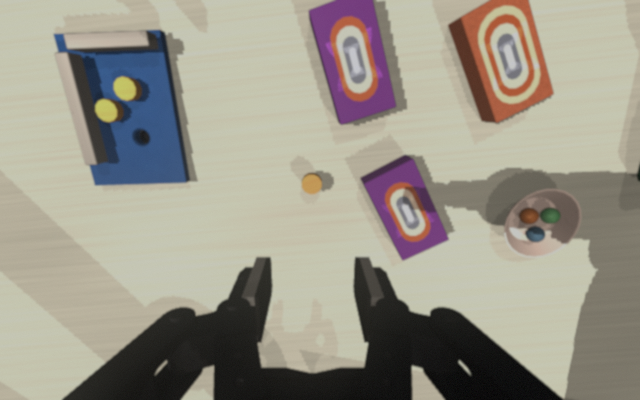

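```bash
python3 -m crank '0 0 0.01 -0.012 0.010 -0.035 0;-0.0046 -0.005 0.03 0 0 0 0;0 0 0.03 0 0 0 0;0 0 0.03 0 0 0 0;0 0 0 0 0 0 0;0 0 0 0 0 0 0'
python3 - <<'E'
from h import *
c,im=snap('wrist','w2.png')
for k in blobs(im,(10,90,60),(32,255,255),60)[0][:6]:
    (u,v),rad=cv2.minEnclosingCircle(k); q=cast(c,(u,v),.0235)[0]
    print((u,v),cv2.contourArea(k),q,'r',np.linalg.norm(cast(c,(u+rad,v),.0235)[0]-q), cv2.boundingRect(k))
to(q[0],q[1],.031,-.07)
E
```

```text
clock: 2.15
eef_pos: [0.4414, -0.0534, 0.1043]
tool_rot: [0.999, -0.04, 0.001, 0.001]
ft_force: [0.9, -0.1, 0.4]
grip_width: 0.0429
(42.411766052246094, 68.44117736816406) 1151.5 [0.56294467 0.13200153 0.0235    ] r 0.016862242358210187 (21, 50, 44, 36)
(18.751497268676758, 96.66766357421875) 1074.5 [0.54582416 0.15603553 0.0235    ] r 0.01701529059914314 (0, 82, 40, 35)
(306.1666564941406, 207.8333282470703) 597.0 [ 0.44326988 -0.04708373  0.0235    ] r 0.011916045168592671 (293, 194, 28, 28)
(595.0, 256.5) 434.5 [ 0.37854823 -0.29449549  0.0235    ] r 0.012442906843059886 (581, 245, 29, 22)
(604.2973022460938, 49.10810852050781) 270.0 [ 0.54382587 -0.26680291  0.0235    ] r 0.03310607538523707 (566, 5, 63, 90)
(568.0, 15.5) 95.0 [ 0.5668636  -0.23745592  0.0235    ] r 0.010969532798260743 (562, 0, 11, 32)
t 2.2 cur [ 0.4409 -0.0534  0.1042] yaw -0.0791 w 0.0429 F [-1.3  0.8 -0.4]
turn [ 0.0027 -0.0017 -0.0091] shift after turn [0.1386 0.1748 0.0732]
```

View pics/w2.png

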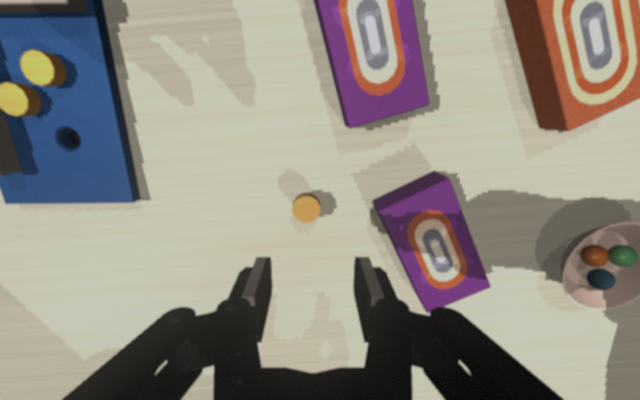

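```bash
python3 -m crank '0.002 -0.0065 0 0 0 0 0;0 0 0 0 0 0 0;0 0 0.025 0 0 0 0;0 0 0.02 0 0 0 0;0 0 0 0 0 0 0'
python3 - <<'E'
from h import *
to(.4433,-.0471,.031,-.07)
E
```

```text
clock: 2.62
eef_pos: [0.4521, -0.0493, 0.0674]
tool_rot: [0.999, -0.041, 0.01, 0.002]
ft_force: [-0.8, -0.3, -0.5]
grip_width: 0.0425
t 2.62 cur [ 0.4521 -0.0493  0.0674] yaw -0.0829 w 0.0425 F [-0.8 -0.3 -0.5]
turn [ 0.0033 -0.0202 -0.0129] shift after turn [-0.0089 -0.0016  0.0364]
```

```bash
python3 -m crank '-0.008 -0.0016 0 0 -0.02 -0.012 0;0 0 0 0 0 0 0;0 0 0.008 0 0 0 0;0 0 0.008 0 0 0 0;0 0 0 0 0 0 0;0 0 0 0 0 0 0'
python3 - <<'E'
from h import *
to(.4433,-.0471,.031,-.07)
E
```

```text
clock: 3.12
eef_pos: [0.4485, -0.047, 0.0561]
tool_rot: [0.999, -0.034, 0.004, 0.002]
ft_force: [-0.6, 0.4, -0.0]
grip_width: 0.043
t 3.12 cur [ 0.4485 -0.047   0.0561] yaw -0.0688 w 0.043 F [-0.6  0.4 -0. ]
turn [ 0.0037 -0.0086  0.0011] shift after turn [-0.0052  0.0004  0.0251]
```

```bash
python3 -m crank '-0.004 0 0.008 0 -0.008 0 0;-0.003 0 0.008 0 -0.003 0 0;-0.003 0 0.008 0 -0.003 0 0;0 0 0 0 0 0 0;0 0 0 0 0 0 0'
python3 - <<'E'
from h import *
to(.4433,-.0471,.031,-.07)
E
```

```text
clock: 3.53
eef_pos: [0.4371, -0.0464, 0.0294]
tool_rot: [0.999, -0.035, -0.004, 0.002]
ft_force: [-0.2, 0.2, -0.9]
grip_width: 0.0426
t 3.53 cur [ 0.4371 -0.0464  0.0294] yaw -0.0691 w 0.0426 F [-0.2  0.2 -0.9]
turn [0.0037 0.0077 0.001 ] shift after turn [ 0.0062  0.0003 -0.0016]
```

```bash
python3 -m crank '0.006 0.0003 -0.0015 0.004 0.008 0 0;0 0 0 0 0 0 0'
python3 - <<'E'
from h import *
to(.4433,-.0471,.031,-.07)
E
```

```text
clock: 3.7
eef_pos: [0.4429, -0.047, 0.0304]
tool_rot: [0.999, -0.034, -0.0, -0.0]
ft_force: [1.1, 0.3, 0.9]
grip_width: 0.0428
t 3.7 cur [ 0.4429 -0.047   0.0304] yaw -0.0689 w 0.0428 F [1.1 0.3 0.9]
turn [-0.0007  0.0004  0.0011] shift after turn [ 0.0004  0.     -0.0006]
```

Positioned well; close on the pin, then lift.

```bash
python3 -m crank '0 0 0 0 0 0 0.5;0 0 0 0 0 0 1;0 0 0 0 0 0 1;0 0 0 0 0 0 1;0 0 0 0 0 0 1;0 0 0 0 0 0 1;0 0 0 0 0 0 1'
python3 - <<'E'
from h import *
to(.4433,-.0471,.075,-.07)
E
python3 -m crank '0 0 -0.01 0 0 0 1;0 0 -0.02 0 0 0 1;0 0 -0.02 0 0 0 1;0 0 0 0 0 0 1;0 0 0 0 0 0 1'
python3 - <<'E'
from h import *
to(.511,.1375,.09,-.07)
snap('wrist','w3.png')
E
```

```text
clock: 4.28
eef_pos: [0.4447, -0.0473, 0.0317]
tool_rot: [0.999, -0.035, 0.001, -0.0]
ft_force: [-0.7, 0.0, -0.1]
grip_width: -0.0001
t 4.28 cur [ 0.4447 -0.0473  0.0317] yaw -0.0692 w -0.0001 F [-0.7  0.  -0.1]
turn [-0.0007 -0.0028  0.0008] shift after turn [-0.0014 -0.0001 -0.0433]
clock: 4.7
eef_pos: [0.4429, -0.0471, 0.0824]
tool_rot: [0.999, -0.034, -0.0, -0.0]
ft_force: [-0.6, 1.4, -0.2]
grip_width: 0.0005
t 4.7 cur [ 0.4429 -0.0471  0.0824] yaw -0.069 w 0.0005 F [-0.6  1.4 -0.2]
turn [-0.0008  0.001   0.001 ] shift after turn [ 0.0551 -0.1889 -0.0076]
```

View pics/w3.png

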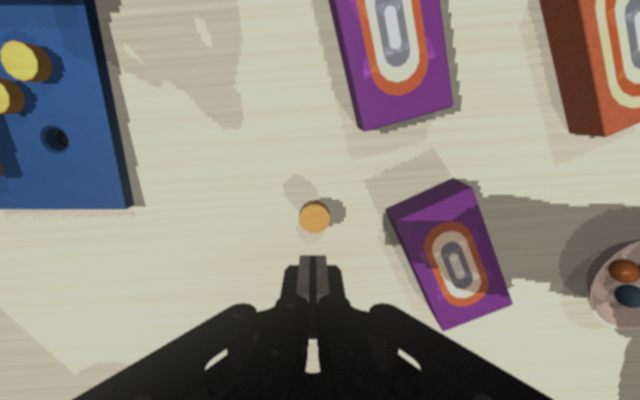

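```bash
python3 - <<'E'
from h import *
im=cv2.imread('pics/w3.png')[:,:,::-1].copy(); c=viewer.calibration('wrist'); o,r=st()
for k in blobs(im,(10,90,60),(32,255,255),60)[0][:4]:
    (u,v),rad=cv2.minEnclosingCircle(k); q=cast(c,(u,v),.0235)[0]
    print(np.round((u,v),1),q,'rad',rad,'r',np.linalg.norm(cast(c,(u+rad,v),.0235)[0]-q),'tool',r.inv().apply(q-o['eef_pos']))
for d in (-.002,.0,.01,.017): print(d,proj(c,o['eef_pos']+r.apply([0,0,d])))
print(c['eye']-o['eef_pos'],R.from_quat(c['rotation']).as_matrix().round(3))
E
```

```text
[25.5 61.5] [0.56409577 0.13221475 0.0235    ] rad 27.10175895690918 r 0.017558094617274318 tool [ 0.10820222 -0.1872487   0.05912625]
[314.  216.7] [ 0.44455131 -0.04690105  0.0235    ] rad 15.854817390441895 r 0.012009056500247209 tool [ 0.00130302 -0.00031048  0.05901406]
[ 7.2 96. ] [0.54446171 0.1521037  0.0235    ] rad 18.47062873840332 r 0.012370266253424215 tool [ 0.08724249 -0.20573533  0.05914456]
[624.4 272.5] [ 0.37956922 -0.29326833  0.0235    ] rad 15.601679801940918 r 0.012562735141027221 tool [-0.04652303  0.24995368  0.05884205]
-0.002 [[315.10930461 255.40774332]]
0.0 [[315.08096752 253.80940331]]
0.01 [[314.94791656 246.30472596]]
0.017 [[314.86254557 241.4894145 ]]
[ 0.08073921 -0.0042108   0.15978127] [[-0.069 -0.946 -0.318]
 [-0.998  0.065  0.023]
 [-0.001  0.318 -0.948]]
```

```bash
python3 -m crank '0.001 0 0 0 0 0 0;0 0 0 0 0 0 0;0 0 0 0 0 0 0;-0.0025 0 0.01 0 -0.003 0 0;-0.0025 0 0.01 0 -0.003 0 0;-0.0025 0 0.01 0 -0.003 0 0;-0.0025 0 0.01 0 -0.003 0 0;0 0 0 0 0 0 0;0 0 0 0 0 0 0;0 0 0 0 0 0 0'
python3 - <<'E'
from h import *
to(.4446,-.0469,.02,-.07)
snap('wrist','w4.png')
E
```

```text
clock: 5.58
eef_pos: [0.428, -0.0458, 0.0333]
tool_rot: [0.999, -0.034, -0.012, -0.001]
ft_force: [-0.1, 0.2, 1.1]
grip_width: 0.0428
t 5.58 cur [ 0.428  -0.0458  0.0333] yaw -0.069 w 0.0428 F [-0.1  0.2  1.1]
turn [-0.0012  0.0247  0.001 ] shift after turn [ 0.0166 -0.0001  0.0133]
```

View pics/w4.png

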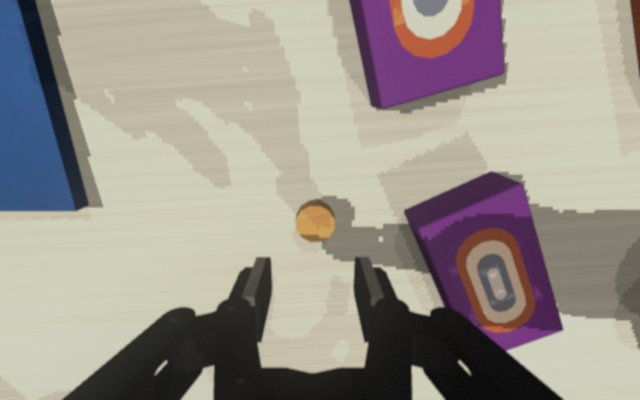

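```bash
python3 -m crank '0.016 0 0 0 0.024 0 0;0 0 0 0 0 0 0;0 0 0.006 0 0 0 0;0 0 0.006 0 0 0 0;0 0 0 0 0 0 0;0 0 0 0 0 0 0'
python3 - <<'E'
from h import *
to(.4446,-.0469,.02,-.07)
c,im=snap('wrist','w5.png')
for k in blobs(im,(10,90,60),(32,255,255),200)[0][:4]: print(cv2.boundingRect(k),cast(c,cv2.minEnclosingCircle(k)[0],.0235))
E
```

```text
clock: 6.13
eef_pos: [0.449, -0.0474, 0.0218]
tool_rot: [0.999, -0.034, 0.004, -0.0]
ft_force: [0.3, -0.7, -0.5]
grip_width: 0.0426
t 6.13 cur [ 0.449  -0.0474  0.0218] yaw -0.069 w 0.0426 F [ 0.3 -0.7 -0.5]
turn [-0.0009 -0.0083  0.001 ] shift after turn [-0.0044 -0.0002  0.0018]
(296, 240, 39, 43) [[ 0.44534763 -0.04696377  0.0235    ]]
```

```bash
python3 -m crank '-0.004 0 0.002 0 -0.008 0 0;0 0 0 0 0 0 0.5;0 0 0 0 0 0 1;0 0 0 0 0 0 1;0 0 0 0 0 0 1;0 0 0 0 0 0 1'
python3 - <<'E'
from h import *
to(.4446,-.0469,.02,-.07)
E
```

```text
clock: 6.68
eef_pos: [0.4439, -0.047, 0.0196]
tool_rot: [0.999, -0.034, -0.001, -0.001]
ft_force: [-0.1, -0.2, 0.3]
grip_width: 0.0
t 6.68 cur [ 0.4439 -0.047   0.0196] yaw -0.069 w 0.0 F [-0.1 -0.2  0.3]
turn [-0.001   0.0015  0.001 ] shift after turn [ 0.0007 -0.0002 -0.0004]
```

```bash
python3 - <<'E'
from h import *
c,im=snap('scene'); o,r=st()
P=o['eef_pos']; pts=[P+r.apply([0,0,d]) for d in (-.07,-.03,0,.017)]; uv=proj(c,pts); print(uv.round(1), 'pin',proj(c,[[.4446,-.0469,.0235],[.4446,-.0469,0]]).round(1))
u,v=uv[2].astype(int); w=im[v-70:v+50,u-80:u+80,::-1]
w=cv2.resize(w,None,fx=5,fy=5,interpolation=cv2.INTER_CUBIC)
for q in uv: cv2.circle(w,tuple(int(a) for a in (q-[u-80,v-70])*5),4,(0,255,0),1)
cv2.imwrite('pics/s1.png',w)
E
```

```text
[[314.3 138.4]
 [314.6 148.9]
 [314.8 156.4]
 [314.9 160.5]] pin [[314.7 155.6]
 [314.8 161.3]]
```

View pics/s1.png

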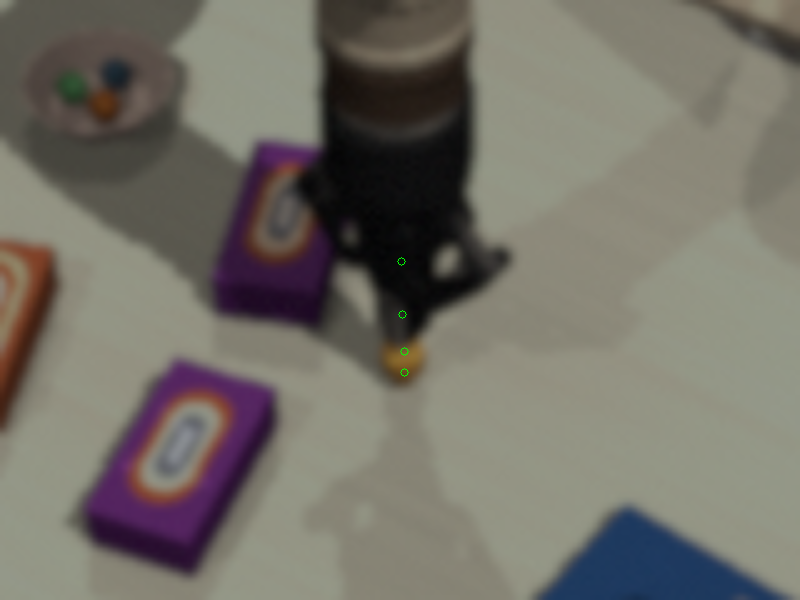

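```bash
for i in 1; do python3 -m crank '0 0 0.002 0 0 0 1;0 0 0 0 0 0 1'; done; python3 -m crank '0 0 0.002 0 0 0 1;0 0 0 0 0 0 1'; python3 -m crank '0 0 0.002 0 0 0 1;0 0 0 0 0 0 1'
```

```text
clock: 6.9
eef_pos: [0.4441, -0.0471, 0.0177]
tool_rot: [0.999, -0.034, -0.0, -0.0]
ft_force: [-0.4, 0.0, -0.1]
grip_width: -0.0001
clock: 7.07
eef_pos: [0.4442, -0.0471, 0.0155]
tool_rot: [0.999, -0.034, -0.0, -0.0]
ft_force: [-1.0, -0.1, 0.5]
grip_width: 0.0004
clock: 7.23
eef_pos: [0.4442, -0.0471, 0.0132]
tool_rot: [0.999, -0.035, -0.0, -0.001]
ft_force: [0.0, -0.5, 0.3]
grip_width: -0.0
```

```bash
for i in 1; do python3 -m crank '0 0 0.002 0 0 0 1;0 0 0 0 0 0 1'; done; python3 -m crank '0 0 0.002 0 0 0 1;0 0 0 0 0 0 1'; python3 -m crank '0 0 0.0015 0 0 0 1;0 0 0 0 0 0 1'
```

```text
clock: 7.4
eef_pos: [0.4441, -0.0471, 0.0109]
tool_rot: [0.999, -0.034, -0.0, -0.0]
ft_force: [-0.0, 0.2, -0.2]
grip_width: 0.0001
clock: 7.57
eef_pos: [0.444, -0.047, 0.0086]
tool_rot: [0.999, -0.034, -0.001, -0.0]
ft_force: [0.0, 0.3, -0.3]
grip_width: -0.0001
clock: 7.73
eef_pos: [0.444, -0.047, 0.0069]
tool_rot: [0.999, -0.034, -0.001, -0.001]
ft_force: [0.2, 0.7, -0.6]
grip_width: 0.0
```

```bash
python3 -m crank '0 0 0.0015 0 0 0 1;0 0 0 0 0 0 1'; python3 -m crank '0 0 0.0015 0 0 0 1;0 0 0 0 0 0 1'; python3 -m crank '0 0 0.0015 0 0 0 1;0 0 0 0 0 0 1'
```

```text
clock: 7.9
eef_pos: [0.445, -0.0471, 0.0063]
tool_rot: [0.999, -0.034, 0.0, -0.001]
ft_force: [-0.1, 0.5, 1.0]
grip_width: 0.0001
clock: 8.07
eef_pos: [0.4466, -0.0471, 0.0065]
tool_rot: [0.999, -0.034, 0.002, -0.001]
ft_force: [-0.7, -0.5, 0.4]
grip_width: -0.0001
clock: 8.23
eef_pos: [0.4483, -0.0472, 0.0064]
tool_rot: [0.999, -0.034, 0.004, -0.001]
ft_force: [-0.9, -0.8, 1.8]
grip_width: -0.0003
```

```bash
python3 - <<'E'
from h import *
o,_=st(); print(o['joint_pos'].round(3),o['tau'].round(1),o['ft_force'].round(1),o['ft_torque'].round(2))
c,im=snap('wrist','w6.png')
for k in blobs(im,(10,90,60),(32,255,255),200)[0][:4]: print(cv2.boundingRect(k),cast(c,cv2.minEnclosingCircle(k)[0],.0235))
E
```

```text
[-1.060e-01  3.500e-01 -4.500e-01  7.620e-01  2.000e-03  3.104e+00] [  0.  -35.   18.2  -0.2   0.   -0. ] [-0.9 -0.8  1.8] [ 0.04  0.03 -0.01]
(404, 33, 14, 35) [[ 0.54833449 -0.09303113  0.0235    ]]
```

View pics/w6.png

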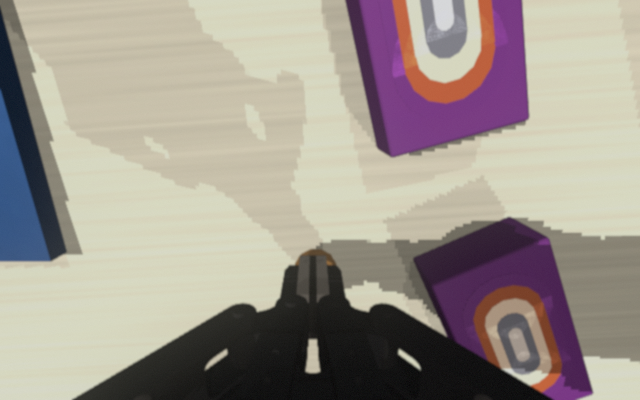

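```bash
python3 -m crank '0 0 -0.015 0 0 0 1;0 0 -0.015 0 0 0 0;0 0 0 0 0 -0.115 0;0 0 0 0 0 -0.115 0;0 0 0 0 0 -0.115 0;0 0 0 0 0 -0.115 0;0 0 0 0 0 -0.115 0;0 0 0 0 0 -0.115 0;0 0 0 0 0 0 0;0 0 0 0 0 0 0'
python3 - <<'E'
from h import *
to(.4446,-.0469,-.0055,.62)
c,im=snap('wrist','w7.png')
for k in blobs(im,(10,90,60),(32,255,255),200)[0][:4]: print(cv2.boundingRect(k),cast(c,cv2.minEnclosingCircle(k)[0],.0235), cv2.minEnclosingCircle(k))
E
```

```text
clock: 9.12
eef_pos: [0.4449, -0.047, 0.0335]
tool_rot: [0.947, 0.32, 0.001, -0.0]
ft_force: [0.4, -0.3, -0.7]
grip_width: 0.0429
t 9.12 cur [ 0.4449 -0.047   0.0335] yaw 0.6517 w 0.0429 F [ 0.4 -0.3 -0.7]
turn [-0.0003 -0.0015  0.0317] shift after turn [-0.0002 -0.0003  0.039 ]
(293, 228, 39, 41) [[ 0.44387996 -0.04519826  0.0235    ]] ((311.98980712890625, 247.80612182617188), 20.417097091674805)
```

```bash
python3 -m crank '0 0 0.006 0 0 0.03 0;0 0 0 0 0 0 0;0 0 0.006 0 0 0 0;0 0 0 0 0 0 0;0 0 0.006 0 0 0 0;0 0 0 0 0 0 0;0 0 0.006 0 0 0 0;0 0 0 0 0 0 0;0 0 0.006 0 0 0 0;0 0 0 0 0 0 0'
python3 - <<'E'
from h import *
to(.4444,-.0465,-.0055,.62)
E
```

```text
clock: 10.0
eef_pos: [0.4448, -0.047, 0.0007]
tool_rot: [0.953, 0.302, 0.0, -0.001]
ft_force: [-0.6, 0.2, 0.2]
grip_width: 0.0428
t 10.0 cur [ 0.4448 -0.047   0.0007] yaw 0.6142 w 0.0428 F [-0.6  0.2  0.2]
turn [-0.0007 -0.0011 -0.0058] shift after turn [-0.     -0.0006  0.0062]
```

```bash
python3 -m crank '0 -0.0006 0.006 0 0 0 0;0 0 0 0 0 0 0;0 0 0 0 0 0 0.5;0 0 0 0 0 0 1;0 0 0 0 0 0 1;0 0 0 0 0 0 1;0 0 0 0 0 0 1;0 0 0 0 0 0 1'
python3 - <<'E'
from h import *
to(.4444,-.0465,-.0055,.62)
E
```

```text
clock: 10.67
eef_pos: [0.4446, -0.0464, -0.0058]
tool_rot: [0.953, 0.302, 0.001, -0.0]
ft_force: [-0.2, 0.4, 0.4]
grip_width: 0.0209
t 10.67 cur [ 0.4446 -0.0464 -0.0058] yaw 0.6142 w 0.0209 F [-0.2  0.4  0.4]
turn [-0.0006 -0.0013 -0.0058] shift after turn [-0.0002 -0.     -0.0003]
```

```bash
python3 -m crank '0 0 0 0 0 0 1;0 0 0 0 0 0 1;0 0 -0.005 0 0 0 1;0 0 0 0 0 0 1;0 0 -0.01 0 0 0 1;0 0 -0.01 0 0 0 1;0 0 0 0 0 0 1'
python3 - <<'E'
from h import *
to(.4444,-.0465,.05,.62)
c,im=snap('wrist'); o,r=st()
cv2.imwrite('pics/w8.png',cv2.resize(im[180:350,200:430,::-1],None,fx=3,fy=3))
E
```

```text
clock: 11.25
eef_pos: [0.4439, -0.0464, 0.02]
tool_rot: [0.953, 0.302, -0.0, -0.001]
ft_force: [0.5, -0.1, -0.9]
grip_width: 0.0209
t 11.25 cur [ 0.4439 -0.0464  0.02  ] yaw 0.6142 w 0.0209 F [ 0.5 -0.1 -0.9]
turn [-0.0016 -0.0001 -0.0058] shift after turn [ 0.0004  0.0004 -0.03  ]
```

View pics/w8.png

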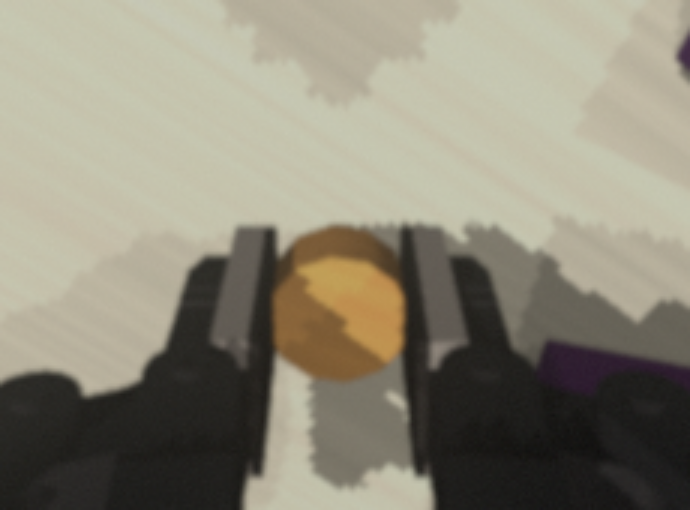

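```bash
python3 - <<'E'
from h import *
to(.475,.07,.055,.62)
E
python3 -m crank '0 0 -0.015 0 0 0 1;0 0 -0.015 0 0 0 1;0 0 0 0 0 0 1'
python3 - <<'E'
from h import *
to(.475,.07,.055,.62)
E
```

```text
t 11.3 cur [ 0.4436 -0.0464  0.0194] yaw 0.6142 w 0.021 F [-0.8 -0.2 -1. ]
turn [-0.0019  0.0002 -0.0058] shift after turn [ 0.0932 -0.0765 -0.0356]
clock: 11.55
eef_pos: [0.4422, -0.0463, 0.0485]
tool_rot: [0.953, 0.302, -0.002, -0.002]
ft_force: [0.4, 0.6, -1.2]
grip_width: 0.021
t 11.55 cur [ 0.4422 -0.0463  0.0485] yaw 0.6142 w 0.021 F [ 0.4  0.6 -1.2]
turn [-0.004   0.0026 -0.0058] shift after turn [ 0.0943 -0.0755 -0.0065]
```

```bash
python3 -m crank '0.016 -0.013 -0.001 0 0 0 1;0.016 -0.013 -0.001 0 0 0 1;0.016 -0.013 -0.001 0 0 0 1;0.016 -0.013 -0.001 0 0 0 1;0.016 -0.013 -0.001 0 0 0 1;0.016 -0.013 -0.001 0 0 0 1;0 0 0 0 0 0 1;0 0 0 0 0 0 1'
cat > jig.py <<'E'
from h import *
from scipy.optimize import least_squares
c,im=snap('wrist','j.png'); o,r=st()
def headfit(k):
    e=cv2.fitEllipse(k) if len(k)>5 else None; return e
g=[]
for k in blobs(im,(12,70,60),(35,255,255),150)[0][:5]:
    (u,v),rad=cv2.minEnclosingCircle(k); q=cast(c,(u,v),.024)[0]
    print('gold',cv2.boundingRect(k),cv2.contourArea(k),q.round(4),'tool',r.inv().apply(q-o['eef_pos']).round(4))
# bright head tops only
hs=cv2.cvtColor(im,cv2.COLOR_RGB2HSV)
for vm in (150,180,200):
  for k in blobs(im,(12,70,vm),(35,255,255),80)[0][:5]:
    (u,v),rad=cv2.minEnclosingCircle(k); q=cast(c,(u,v),.024)[0]
    print('top',vm,np.round((u,v,rad),1),q.round(4),'r',np.linalg.norm(cast(c,(u+rad,v),.024)[0]-q).round(4))
bl=cv2.inRange(hs,np.array((95,110,25)),np.array((128,255,255)))
n,lab,s,cen=cv2.connectedComponentsWithStats(bl); i=1+np.argmax(s[1:,4]); m=(lab==i).astype(np.uint8)*255
cs,h=cv2.findContours(m,cv2.RETR_CCOMP,cv2.CHAIN_APPROX_NONE)
for k,hh in zip(cs,h[0]):
    if hh[3]>=0 and cv2.contourArea(k)>40:
        (u,v),rad=cv2.minEnclosingCircle(k); q=cast(c,(u,v),.012)[0]; mm=np.zeros_like(m); cv2.drawContours(mm,[k],-1,255,-1)
        p=cast(c,k[:,0],.012); (xy,R0)=cv2.minEnclosingCircle(np.float32(p[:,:2]*1000))
        print('hole?',np.round((u,v,rad),1),np.round(xy,1),'R mm',round(R0,1),'mean',cv2.mean(im,mm)[:3])
big=max(cs,key=cv2.contourArea); p=cast(c,big[:,0],.012)[:,:2]*1000
print('plate rect',cv2.minAreaRect(np.float32(p)), 'bbox',cv2.boundingRect(big))
E
python3 jig.py; python3 -c "
from h import *
to(.511,.1375,.04,.62)"
```

```text
clock: 12.22
eef_pos: [0.4751, 0.0766, 0.0475]
tool_rot: [0.954, 0.3, -0.004, -0.002]
ft_force: [-0.5, 0.2, -0.1]
grip_width: 0.0212
gold (290, 255, 46, 52) 1876.5 [0.4482 0.0598 0.024 ] tool [-0.0314 -0.0016  0.0237]
gold (237, 33, 46, 49) 1657.0 [0.5456 0.1623 0.024 ] tool [ 0.1071 -0.0298  0.023 ]
gold (299, 32, 43, 49) 1592.5 [0.5641 0.1365 0.024 ] tool [0.1075 0.0019 0.0228]
top 150 [319.7  55.6  23.8] [0.5643 0.1366 0.024 ] r 0.0128
top 150 [259.   57.   23.8] [0.5451 0.163  0.024 ] r 0.0128
top 150 [315.  283.5  22.3] [0.4475 0.0576 0.024 ] r 0.0153
top 180 [319.9  55.7  23.1] [0.5643 0.1365 0.024 ] r 0.0124
top 180 [259.2  56.9  23.1] [0.5452 0.1629 0.024 ] r 0.0124
top 180 [315.5 282.5  21.3] [0.4484 0.0577 0.024 ] r 0.0146
top 200 [320.   55.8  22.4] [0.5643 0.1364 0.024 ] r 0.012
top 200 [258.5  57.   22.3] [0.5449 0.1632 0.024 ] r 0.012
top 200 [316.  282.5  20.3] [0.4486 0.0575 0.024 ] r 0.0139
hole? [268.8 128.8  15.5] [514.5 139.5] R mm 9.2 mean (38.33386327503975, 42.00317965023848, 50.09856915739269)
hole? [319.9  56.5  27. ] [565.3 136.8] R mm 14.1 mean (177.75478175576265, 139.51790093182933, 88.65080922020599)
hole? [259.   58.   28.2] [543.6 165. ] R mm 15.6 mean (168.8134810710988, 139.66020313942752, 85.46537396121883)
plate rect ((534.642578125, 151.36630249023438), (108.52536010742188, 146.37586975097656), 86.0452880859375) bbox (130, 0, 294, 230)
t 12.27 cur [0.475  0.0765 0.0475] yaw 0.6098 w 0.0213 F [-0.   0.1 -1.3]
turn [-0.0058  0.0063 -0.0102] shift after turn [ 0.0647 -0.0288  0.0075]
```

```bash
python3 - <<'E'
from h import *
c=viewer.calibration('wrist'); o,r=st()
for uv,rad in (((316,282.5),20.3),((315.5,282.5),21.3),((315,283.5),22.3)):
    q=cast(c,uv,.0768)[0]; print(q.round(4),r.inv().apply(q-o['eef_pos']).round(4),np.linalg.norm(cast(c,(uv[0]+rad,uv[1]),.0768)[0]-q).round(4))
E
```

```text
[0.4757 0.0768 0.0768] [ 0.0005 -0.0001 -0.0293] 0.0099
[0.4756 0.077  0.0768] [ 0.0005 -0.0003 -0.0293] 0.0104
[0.475  0.0769 0.0768] [-0.     -0.0006 -0.0293] 0.0109
```

```bash
python3 -m crank '0.017 -0.0075 0 -0.006 0.006 0 1;0.017 -0.0075 0 0 0 0 1;0.017 -0.0075 0 0 0 0 1;0.017 -0.0075 0 0 0 0 1;0 0 0 0 0 0 1;0 0 0 0 0 0 1'
python3 - <<'E'
from h import *
to(.5138,.1400,.0145,.61)
E
```

```text
clock: 12.77
eef_pos: [0.511, 0.1352, 0.0428]
tool_rot: [0.955, 0.296, -0.004, 0.001]
ft_force: [0.0, -0.2, 0.1]
grip_width: 0.0211
t 12.77 cur [0.511  0.1352 0.0428] yaw 0.6012 w 0.0211 F [ 0.  -0.2  0.1]
turn [-0.0005  0.009  -0.0088] shift after turn [ 0.0051 -0.0023  0.0283]
```

```bash
python3 -m crank '0.005 -0.0023 0 0 0.009 0 1;0 0 0 0 0 0 1;0 0 0.007 0 0 0 1;0 0 0 0 0 0 1;0 0 0.007 0 0 0 1;0 0 0 0 0 0 1;0 0 0.007 0 0 0 1;0 0 0 0 0 0 1;0 0 0 0 0 0 1'
python3 jig.py
python3 - <<'E'
from h import *
to(.5138,.1400,.009,.61)
E
```

```text
clock: 13.52
eef_pos: [0.5103, 0.1346, 0.0181]
tool_rot: [0.956, 0.293, -0.002, 0.0]
ft_force: [0.0, 0.6, 0.4]
grip_width: 0.0208
gold (290, 255, 46, 52) 1864.0 [0.4987 0.1284 0.024 ] tool [-0.0128 -0.0012 -0.0061]
gold (348, 156, 48, 48) 1671.0 [0.5647 0.1373 0.024 ] tool [ 0.0468  0.0284 -0.0064]
gold (286, 158, 47, 48) 1648.0 [0.5461 0.1629 0.024 ] tool [ 0.0458 -0.0032 -0.0064]
top 150 [371.8 180.   23.3] [0.5645 0.1369 0.024 ] r 0.0119
top 150 [308.8 182.1  22.9] [0.5455 0.1629 0.024 ] r 0.0117
top 150 [313.5 284.9  22.4] [0.4966 0.1268 0.024 ] r 0.0129
top 180 [372.1 180.3  22.8] [0.5645 0.1366 0.024 ] r 0.0117
top 180 [308.8 182.3  22.5] [0.5455 0.1628 0.024 ] r 0.0115
top 180 [316.  283.   21.3] [0.4985 0.1263 0.024 ] r 0.0122
top 200 [372.  180.5  22.4] [0.5644 0.1366 0.024 ] r 0.0115
top 200 [308.6 182.6  21.9] [0.5453 0.1628 0.024 ] r 0.0112
top 200 [316.5 282.5  20.6] [0.4989 0.1263 0.024 ] r 0.0118
hole? [311.  237.5  15. ] [515.8 141.5] R mm 8.9 mean (46.73822975517891, 48.760828625235405, 56.37664783427495)
hole? [371.3 179.1  26.7] [563.5 133.5] R mm 15.3 mean (189.05568554047733, 146.92044922788958, 95.21572297613477)
plate rect ((540.3746948242188, 150.85198974609375), (108.27378845214844, 157.8787078857422), 86.0277328491211) bbox (168, 0, 302, 298)
t 13.57 cur [0.5099 0.1346 0.0179] yaw 0.5951 w 0.0215 F [-0.3  0.7 -0.7]
turn [-0.0014  0.0053 -0.0149] shift after turn [ 0.0063 -0.0022  0.0089]
```

```bash
python3 -m crank '0.007 -0.0025 0 0 0.005 0 1;0 0 0 0 0 0 1;0 0 0 0 0 0 1'
python3 - <<'E'
from h import *
to(.5142,.1405,.009,.61)
E
```

```text
clock: 13.82
eef_pos: [0.5151, 0.1414, 0.018]
tool_rot: [0.956, 0.293, 0.0, -0.001]
ft_force: [0.5, -0.2, -0.7]
grip_width: 0.0214
t 13.82 cur [0.5151 0.1414 0.018 ] yaw 0.5952 w 0.0214 F [ 0.5 -0.2 -0.7]
turn [-0.0013 -0.0007 -0.0148] shift after turn [-0.0012  0.0002  0.009 ]
```

```bash
python3 -m crank '-0.001 0 0.004 0 0 0 1;0 0 0 0 0 0 1;0 0 0.004 0 0 0 1;0 0 0 0 0 0 1;0 0 0.003 0 0 0 1;0 0 0 0 0 0 1'; python3 - <<'E'
from h import *
to(.5142,.1405,-.0053,.61)
E
```

```text
clock: 14.32
eef_pos: [0.5146, 0.1412, 0.0064]
tool_rot: [0.956, 0.294, 0.001, -0.001]
ft_force: [-0.5, 0.2, -1.1]
grip_width: 0.021
t 14.32 cur [0.5146 0.1412 0.0064] yaw 0.5959 w 0.021 F [-0.5  0.2 -1.1]
turn [-0.0009 -0.0018 -0.0141] shift after turn [-0.0008  0.0004  0.0117]
```

```bash
python3 -m crank '-0.0006 0.0003 0.003 0 0 0 1;0 0 0 0 0 0 1'; python3 -m crank '0 0 0.003 0 0 0 1;0 0 0 0 0 0 1'; python3 -m crank '0 0 0.002 0 0 0 1;0 0 0 0 0 0 1'
```

```text
clock: 14.48
eef_pos: [0.5146, 0.1404, 0.003]
tool_rot: [0.956, 0.293, 0.001, -0.0]
ft_force: [0.6, -0.6, -1.1]
grip_width: 0.021
clock: 14.65
eef_pos: [0.5148, 0.1403, -0.0002]
tool_rot: [0.956, 0.293, 0.001, -0.0]
ft_force: [-0.4, -0.1, -0.3]
grip_width: 0.0211
clock: 14.82
eef_pos: [0.5148, 0.1403, -0.0025]
tool_rot: [0.956, 0.293, 0.001, -0.0]
ft_force: [-0.4, -0.6, -0.5]
grip_width: 0.0214
```

```bash
python3 -m crank '0 0 0.0015 0 0 0 1;0 0 0 0 0 0 1'; python3 -m crank '0 0 0.0015 0 0 0 1;0 0 0 0 0 0 1'; python3 -m crank '0 0 0 0 0 0 0.6;0 0 0 0 0 0 0.35;0 0 0 0 0 0 0.2;0 0 0 0 0 0 0.1;0 0 0 0 0 0 0.1'
```

```text
clock: 14.98
eef_pos: [0.5148, 0.1403, -0.0042]
tool_rot: [0.956, 0.293, 0.001, -0.0]
ft_force: [0.1, -0.2, -1.3]
grip_width: 0.0211
clock: 15.15
eef_pos: [0.5153, 0.1405, -0.005]
tool_rot: [0.956, 0.293, 0.002, -0.0]
ft_force: [-0.7, -0.0, -0.8]
grip_width: 0.0212
clock: 15.57
eef_pos: [0.5152, 0.1407, -0.005]
tool_rot: [0.956, 0.293, 0.002, -0.001]
ft_force: [-0.2, 0.2, 1.2]
grip_width: 0.0383
```

```bash
python3 -m crank '0 0 -0.01 0 0 0 0;0 0 -0.03 0 0 0 -1;0 0 -0.03 0 0 0 -1;0 0 -0.03 0 0 0 -1;0 0 0 0 0 0 -1;0 0 0 0 0 0 -1'
python3 jig.py | grep -v 150; python3 -c "
from h import *
to(.55,-.25,.12,2.02)"
```

```text
clock: 16.07
eef_pos: [0.5131, 0.14, 0.1005]
tool_rot: [0.956, 0.293, -0.001, -0.001]
ft_force: [-0.4, -0.7, -1.1]
grip_width: 0.0856
gold (341, 146, 31, 33) 733.0 [0.5646 0.137  0.024 ] tool [0.04   0.0312 0.077 ]
gold (299, 147, 31, 33) 731.5 [0.5458 0.1633 0.024 ] tool [ 0.0392 -0.0011  0.077 ]
gold (300, 195, 29, 31) 649.5 [0.5143 0.1416 0.024 ] tool [ 0.0009 -0.0008  0.077 ]
top 180 [356.4 162.4  14.2] [0.5647 0.1364 0.024 ] r 0.0109
top 180 [314.  163.6  13.9] [0.5456 0.163  0.024 ] r 0.0108
top 180 [313.6 211.6  12.9] [0.5129 0.1412 0.024 ] r 0.0105
hole? [313.7 209.8  17.9] [510.6 139.7] R mm 16.0 mean (148.48465608465608, 121.94708994708995, 83.64656084656085)
hole? [355.8 161.8  18.7] [564.1 134.1] R mm 15.4 mean (152.2471153846154, 124.01634615384616, 83.31442307692308)
t 16.12 cur [0.5139 0.1403 0.101 ] yaw 0.5957 w 0.0856 F [ 1.5 -0.9  0.7]
turn [ 1.0000e-04 -1.8000e-03 -1.4243e+00] shift after turn [-0.3672 -0.137  -0.019 ]
```

```bash
python3 -m crank '0 0 0 0 0 -0.12 -1;0 0 0 0 0 -0.12 -1;0 0 0 0 0 -0.12 -1;0 0 0 0 0 -0.12 -1;0 0 0 0 0 -0.12 -1;0 0 0 0 0 -0.12 -1;0 0 0 0 0 -0.12 -1;0 0 0 0 0 -0.12 -1;0 0 0 0 0 -0.12 -1;0 0 0 0 0 -0.12 -1;0 0 0 0 0 -0.12 -1;0 0 0 0 0 -0.11 -1;0 0 0 0 0 0 -1'
python3 -c "
from h import *
to(.55,-.25,.11,2.02)"
```

```text
clock: 17.2
eef_pos: [0.5046, 0.1377, 0.0891]
tool_rot: [0.503, 0.864, -0.007, -0.008]
ft_force: [1.1, 1.1, 0.0]
grip_width: 0.0855
t 17.2 cur [0.5046 0.1377 0.0891] yaw 2.0867 w 0.0855 F [1.1 1.1 0. ]
turn [-0.0209 -0.0061  0.0668] shift after turn [-0.369  -0.1275 -0.0209]
```

```bash
python3 -m crank '0 0 -0.01 -0.02 -0.006 0.067 -1;-0.036 -0.0125 -0.002 0 0 0 -1;-0.036 -0.0125 -0.002 0 0 0 -1;-0.036 -0.0125 -0.002 0 0 0 -1;-0.036 -0.0125 -0.002 0 0 0 -1;-0.036 -0.0125 -0.002 0 0 0 -1;-0.036 -0.0125 -0.002 0 0 0 -1;-0.036 -0.0125 -0.002 0 0 0 -1;-0.036 -0.0125 -0.002 0 0 0 -1;-0.036 -0.0125 -0.002 0 0 0 -1;0 0 0 0 0 0 -1;0 0 0 0 0 0 -1'
cat > slab.py <<'E'
from h import *
c,im=snap('wrist','sl.png'); o,r=st()
hs=cv2.cvtColor(im,cv2.COLOR_RGB2HSV)
for k in blobs(im,(4,110,50),(17,255,255),400)[0][:4]:
    rc=cv2.minAreaRect(k); p=cast(c,cv2.boxPoints(rc),.032)[:,:2]*1000
    p2=cast(c,k[:,0],.032)[:,:2]*1000; rw=cv2.minAreaRect(np.float32(p2))
    col=cv2.mean(im,cv2.drawContours(np.zeros(im.shape[:2],np.uint8),[k],-1,255,-1))[:3]
    print('px',cv2.boundingRect(k),'world mm',np.round(rw[0],1),np.round(rw[1],1),'ang',round(np.deg2rad(rw[2]),3),np.round(col))
    print('  corners',np.round(cv2.boxPoints(rw),1).tolist())
E
python3 slab.py; python3 -c "
from h import *
to(.55,-.25,.06,2.02)"
```

```text
clock: 18.2
eef_pos: [0.5358, -0.2163, 0.108]
tool_rot: [0.546, 0.838, -0.003, -0.006]
ft_force: [0.2, 0.8, -0.2]
grip_width: 0.0852
px (250, 214, 131, 76) world mm [ 549.8 -247.7] [108.4  68.2] ang 0.393 [161. 120.  97.]
  corners [[486.70001220703125, -237.0], [512.7999877929688, -300.0], [612.9000244140625, -258.3999938964844], [586.7999877929688, -195.39999389648438]]
px (119, 36, 109, 56) world mm [ 399.9 -153.8] [75.9 34.7] ang 0.396 [167. 137. 118.]
  corners [[358.20001220703125, -152.39999389648438], [371.6000061035156, -184.5], [441.6000061035156, -155.1999969482422], [428.20001220703125, -123.0999984741211]]
px (363, 62, 105, 64) world mm [ 564.8 -102.6] [76.1 34.7] ang 0.207 [176. 145. 131.]
  corners [[524.0, -93.4000015258789], [531.2000122070312, -127.4000015258789], [605.5999755859375, -111.69999694824219], [598.5, -77.80000305175781]]
t 18.25 cur [ 0.5358 -0.2164  0.1079] yaw 1.9882 w 0.0854 F [ 0.7  0.1 -0.7]
turn [-0.0127 -0.0056 -0.0317] shift after turn [-0.0365 -0.0018  0.0479]
```

```bash
python3 -m crank '0 0 0 -0.0127 -0.0056 -0.12 -1;0 0 0 0 0 -0.12 -1;0 0 0 0 0 -0.12 -1;0 0 0 0 0 -0.12 -1;0 0 0 0 0 -0.12 -1;0 0 0 0 0 -0.12 -1;0 0 0 0 0 -0.12 -1;0 0 0 0 0 -0.12 -1;0 0 0 0 0 -0.12 -1;0 0 0 0 0 -0.12 -1;0 0 0 0 0 -0.12 -1;0 0 0 0 0 -0.12 -1;0 0 0 0 0 -0.1 -1;0 0 0 0 0 0 -1;0 0 0 0 0 0 -1'
python3 slab.py; python3 -c "
from h import *
to(.55,-.25,.11,3.56)"
```

```text
clock: 19.5
eef_pos: [0.5298, -0.1878, 0.1007]
tool_rot: [-0.225, 0.974, 0.008, -0.007]
ft_force: [0.1, -0.5, 0.7]
grip_width: 0.0854
px (180, 132, 85, 138) world mm [ 550.3 -250.7] [110.9  61.7] ang 0.394 [168. 128. 104.]
  corners [[487.20001220703125, -243.5], [510.8999938964844, -300.3999938964844], [613.2999877929688, -257.8999938964844], [589.5999755859375, -200.89999389648438]]
px (406, 15, 60, 120) world mm [ 400.  -153.2] [76.4 35. ] ang 0.399 [173. 143. 124.]
  corners [[358.0, -151.89999389648438], [371.6000061035156, -184.10000610351562], [442.0, -154.39999389648438], [428.5, -122.19999694824219]]
px (354, 252, 55, 76) world mm [ 564.5 -101.3] [75.9 35.8] ang 0.214 [181. 107.  76.]
  corners [[523.5999755859375, -91.9000015258789], [531.2000122070312, -126.80000305175781], [605.4000244140625, -110.69999694824219], [597.7999877929688, -75.69999694824219]]
t 19.55 cur [ 0.5297 -0.1877  0.1007] yaw -2.6875 w 0.0854 F [ 0.4 -1.1 -0.9]
turn [ 0.0188 -0.0114  0.0355] shift after turn [ 0.0068 -0.0651 -0.0093]
```

View pics/sl.png

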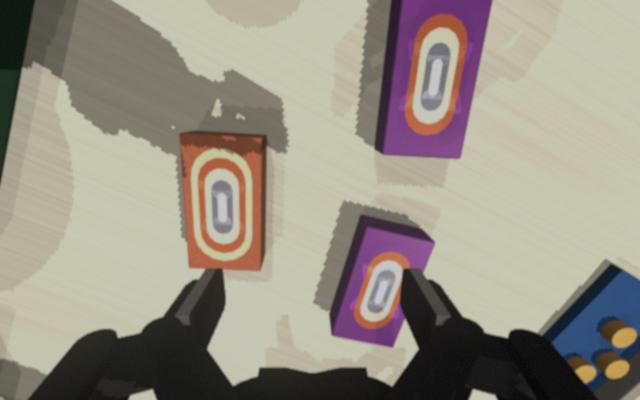

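```bash
python3 -m crank '0 0 0 0.019 -0.011 0.06 -1;0 0 0 0 0 0 -1;0.0025 -0.022 0 0 0 0 -1;0.0025 -0.022 0 0 0 0 -1;0.0025 -0.022 0 0 0 0 -1;0 0 0 0 0 0 -1;0 0 0 0 0 0 -1'
python3 slab.py|head -2; python3 -c "
from h import *
to(.55,-.25,.05,3.536)"
```

```text
clock: 20.13
eef_pos: [0.5481, -0.2493, 0.1002]
tool_rot: [-0.195, 0.981, 0.001, -0.001]
ft_force: [-1.2, 1.2, -0.5]
grip_width: 0.0856
px (265, 146, 79, 133) world mm [ 550.4 -253.1] [110.2  58.7] ang 0.392 [171. 131. 107.]
  corners [[488.20001220703125, -247.0], [510.6000061035156, -301.20001220703125], [612.5, -259.20001220703125], [590.0999755859375, -204.89999389648438]]
t 20.18 cur [ 0.5481 -0.2494  0.1002] yaw -2.7497 w 0.0852 F [-0.4 -0.   0.2]
turn [ 0.0018 -0.0023 -0.0025] shift after turn [-0.0015 -0.0013  0.0502]
```

```bash
python3 -m crank '-0.001 -0.003 0.01 0 0 0 -1;0 0 0 0 0 0 -1;0 0 0.012 0 0 0 -1;0 0 0 0 0 0 -1;0 0 0.012 0 0 0 -1;0 0 0 0 0 0 -1;0 0 0.012 0 0 0 -1;0 0 0 0 0 0 -1;0 0 0.012 0 0 0 -1;0 0 0 0 0 0 -1;0 0 0 0 0 0 -1'
python3 slab.py|head -2; python3 -c "
from h import *
to(.5503,-.252,-.0085,3.536)"
```

```text
clock: 21.1
eef_pos: [0.55, -0.2462, 0.0437]
tool_rot: [-0.198, 0.98, 0.002, -0.002]
ft_force: [0.6, -0.0, -0.4]
grip_width: 0.0854
px (247, 151, 104, 169) world mm [ 549.8 -253. ] [111.3  58.8] ang 0.394 [164. 125. 102.]
  corners [[487.1000061035156, -247.1999969482422], [509.70001220703125, -301.5], [612.5, -258.70001220703125], [589.9000244140625, -204.5]]
t 21.15 cur [ 0.5497 -0.2461  0.0435] yaw -2.7438 w 0.0852 F [-1.  -0.  -0.1]
turn [ 0.0043 -0.0029  0.0034] shift after turn [ 0.0017 -0.0057  0.052 ]
```

```bash
python3 -m crank '0.002 -0.006 0 0.004 -0.003 0 -1;0 0 0 0 0 0 -1;0 0 0.009 0 0 0 -1;0 0 0 0 0 0 -1;0 0 0.009 0 0 0 -1;0 0 0 0 0 0 -1;0 0 0.008 0 0 0 -1;0 0 0 0 0 0 -1;0 0 0.008 0 0 0 -1;0 0 0 0 0 0 -1'
python3 -c "
from h import *
to(.5503,-.252,-.0085,3.536)"
```

```text
clock: 21.98
eef_pos: [0.5516, -0.2539, 0.009]
tool_rot: [-0.197, 0.98, -0.001, 0.002]
ft_force: [-1.0, 0.7, 0.2]
grip_width: 0.086
t 21.98 cur [ 0.5516 -0.2539  0.009 ] yaw -2.7441 w 0.086 F [-1.   0.7  0.2]
turn [-0.0028  0.003   0.0031] shift after turn [0.0004 0.0022 0.0175]
```

```bash
python3 -m crank '0 0.001 0.006 -0.003 0.003 0 -1;0 0 0 0 0 0 -1;0 0 0.006 0 0 0 -1;0 0 0 0 0 0 -1;0 0 0.004 0 0 0 -1;0 0 0 0 0 0 -1;0 0 0 0 0 0 0.2;0 0 0 0 0 0 0.6;0 0 0 0 0 0 1;0 0 0 0 0 0 1;0 0 0 0 0 0 1;0 0 0 0 0 0 1'
python3 -c "
from h import *
to(.5503,-.252,-.0085,3.536)"
```

```text
clock: 22.98
eef_pos: [0.5515, -0.253, -0.0089]
tool_rot: [-0.198, 0.98, 0.0, -0.0]
ft_force: [1.3, 0.7, -1.2]
grip_width: 0.0584
t 22.98 cur [ 0.5515 -0.253  -0.0089] yaw -2.7439 w 0.0584 F [ 1.3  0.7 -1.2]
turn [ 0.     -0.0001  0.0033] shift after turn [ 0.0008  0.0014 -0.0004]
```

```bash
python3 -m crank '0 0 -0.005 0 0 0 1;0 0 -0.012 0 0 0 1;0 0 -0.015 0 0 0 1;0 0 -0.015 0 0 0 1;0 0 -0.015 0 0 0 1;0 0 0 0 0 0.118 1;0 0 0 0 0 0.118 1;0 0 0 0 0 0.118 1;0 0 0 0 0 0.118 1;0 0 0 0 0 0 1;0 0 0 0 0 0 1'
python3 -c "
from h import *
to(.535,.1427,.06,3.07)"
```

```text
clock: 23.9
eef_pos: [0.54, -0.2473, 0.0461]
tool_rot: [0.047, 0.999, 0.006, -0.014]
ft_force: [0.4, -0.3, -6.5]
grip_width: 0.0585
t 23.9 cur [ 0.54   -0.2473  0.0461] yaw 3.0485 w 0.0585 F [ 0.4 -0.3 -6.5]
turn [ 0.0108 -0.0281 -0.0217] shift after turn [ 0.0328  0.3887 -0.0139]
```

```bash
python3 -m crank '0 0 -0.014 0.011 -0.028 -0.022 1;0.0025 0.015 0 0 0 0 1;0.0025 0.028 0 0 0 0 1;0.0025 0.028 0 0 0 0 1;0.0025 0.028 0 0 0 0 1;0.0025 0.028 0 0 0 0 1;0.0025 0.028 0 0 0 0 1;0.0025 0.028 0 0 0 0 1;0.0025 0.028 0 0 0 0 1;0.0025 0.028 0 0 0 0 1;0.0025 0.028 0 0 0 0 1;0.0025 0.028 0 0 0 0 1;0.0025 0.025 0 0 0 0 1;0 0.015 0 0 0 0 1;0 0 0 0 0 0 1;0 0 0 0 0 0 1'
python3 -c "
from h import *
to(.535,.1427,.055,3.07)"
```

```text
clock: 25.23
eef_pos: [0.5188, 0.1032, 0.054]
tool_rot: [0.013, 1.0, 0.001, -0.008]
ft_force: [-0.2, -0.7, -6.0]
grip_width: 0.0587
t 25.23 cur [0.5188 0.1032 0.054 ] yaw 3.1155 w 0.0587 F [-0.2 -0.7 -6. ]
turn [ 0.0006 -0.0153  0.0455] shift after turn [-0.0133  0.0406 -0.001 ]
```

```bash
python3 -m crank '0 0 0 0 -0.015 0.045 1;0 0 0 0 0 0 1;-0.0065 0.02 0 0 0 0 1;-0.0065 0.02 0 0 0 0 1;0 0 0 0 0 0 1;0 0 0 0 0 0 1;0 0 0 0 0 0 1'
python3 -c "
from h import *
to(.535,.1427,.055,3.07)"
```

```text
clock: 25.82
eef_pos: [0.5332, 0.1368, 0.0525]
tool_rot: [0.034, 0.999, -0.002, -0.003]
ft_force: [0.4, -0.4, -5.6]
grip_width: 0.0586
t 25.82 cur [0.5332 0.1368 0.0525] yaw 3.0741 w 0.0586 F [ 0.4 -0.4 -5.6]
turn [-0.0038 -0.0061  0.0041] shift after turn [-0.0013  0.006  -0.0025]
```

```bash
python3 -m crank '0 0.004 0 -0.004 -0.006 0.004 1;0 0 0 0 0 0 1;0 0 0.008 0 0 0 1;0 0 0 0 0 0 1;0 0 0.008 0 0 0 1;0 0 0 0 0 0 1;0 0 0.007 0 0 0 1;0 0 0 0 0 0 1;0 0 0 0 0 0 1'
python3 -c "
from h import *
to(.535,.1427,.0151,3.07)"
```

```text
clock: 26.57
eef_pos: [0.5315, 0.1369, 0.0259]
tool_rot: [0.037, 0.999, -0.001, -0.002]
ft_force: [0.1, 0.1, -5.4]
grip_width: 0.0586
t 26.57 cur [0.5315 0.1369 0.0259] yaw 3.0668 w 0.0586 F [ 0.1  0.1 -5.4]
turn [-0.0016 -0.0031 -0.0032] shift after turn [-0.003   0.006   0.0108]
```

```bash
python3 -m crank '0 0 0.005 -0.001 -0.003 -0.003 1;0 0 0 0 0 0 1;0 0 0.003 0 0 0 1;0 0 0 0 0 0 1'; python3 -m crank '0 0 0.0015 0 0 0 1;0 0 0 0 0 0 1';python3 -m crank '0 0 0.001 0 0 0 1;0 0 0 0 0 0 1'
python3 -c "
from h import *
to(.535,.1427,.0151,3.07)"
```

```text
clock: 26.9
eef_pos: [0.5315, 0.137, 0.017]
tool_rot: [0.036, 0.999, -0.0, -0.0]
ft_force: [-0.4, -0.4, -7.0]
grip_width: 0.0587
clock: 27.07
eef_pos: [0.5316, 0.1371, 0.0155]
tool_rot: [0.035, 0.999, -0.0, 0.0]
ft_force: [-0.8, -0.3, -6.2]
grip_width: 0.0589
clock: 27.23
eef_pos: [0.5324, 0.1373, 0.0154]
tool_rot: [0.035, 0.999, 0.0, 0.001]
ft_force: [0.8, 0.4, -6.4]
grip_width: 0.0585
t 27.23 cur [0.5324 0.1373 0.0154] yaw 3.0707 w 0.0585 F [ 0.8  0.4 -6.4]
turn [0.0001 0.0019 0.0007] shift after turn [-0.0022  0.0056  0.0003]
```

```bash
python3 -m crank '-0.004 0.004 0 0 0 0 1;0 0 0 0 0 0 1;-0.004 0.004 0 0 0 0 1;0 0 0 0 0 0 1'; python3 -m crank '-0.002 0.002 0 0 0 0 1;0 0 0 0 0 0 1'
python3 -c "
from h import *
to(.5488,.1517,.0151,3.07)"
```

```text
clock: 27.57
eef_pos: [0.5423, 0.1456, 0.0157]
tool_rot: [0.036, 0.999, 0.0, 0.002]
ft_force: [1.0, -0.0, -5.8]
grip_width: 0.0586
clock: 27.73
eef_pos: [0.5448, 0.1479, 0.0154]
tool_rot: [0.035, 0.999, 0.0, 0.001]
ft_force: [-1.0, -0.9, -6.0]
grip_width: 0.0588
t 27.73 cur [0.5448 0.1479 0.0154] yaw 3.0708 w 0.0588 F [-1.  -0.9 -6. ]
turn [0.0006 0.0029 0.0008] shift after turn [-0.0037  0.0041  0.0003]
```

```bash
python3 -m crank '-0.0015 0.0015 0 0 0 0 1;0 0 0 0 0 0 1'; python3 -m crank '-0.0015 0.0015 0 0 0 0 1;0 0 0 0 0 0 1';python3 -m crank '-0.001 0.001 0 0 0 0 1;0 0 0 0 0 0 1';python3 -m crank '-0.001 0.001 0 0 0 0 1;0 0 0 0 0 0 1'
python3 -c "
from h import *
to(.5488,.1517,.0151,3.07)"
```

```text
clock: 27.9
eef_pos: [0.5465, 0.1495, 0.0153]
tool_rot: [0.035, 0.999, 0.0, 0.001]
ft_force: [0.5, 0.9, -5.8]
grip_width: 0.0588
clock: 28.07
eef_pos: [0.5468, 0.1498, 0.0152]
tool_rot: [0.035, 0.999, -0.001, -0.0]
ft_force: [0.6, 0.4, -4.4]
grip_width: 0.059
clock: 28.23
eef_pos: [0.5468, 0.1498, 0.0152]
tool_rot: [0.035, 0.999, -0.002, -0.001]
ft_force: [0.5, 0.1, -4.9]
grip_width: 0.0588
clock: 28.4
eef_pos: [0.5468, 0.1498, 0.0153]
tool_rot: [0.035, 0.999, -0.003, -0.002]
ft_force: [-0.2, -0.9, -4.3]
grip_width: 0.0588
t 28.4 cur [0.5468 0.1498 0.0153] yaw 3.0706 w 0.0588 F [-0.2 -0.9 -4.3]
turn [-0.0064 -0.0037  0.0006] shift after turn [-0.0018  0.0021  0.0002]
```

```bash
python3 -m crank '0 0.003 0 0 0 0 1'; python3 -m crank '0 0.003 0 0 0 0 1'; python3 -m crank '0 0 0 0 0 0 1';  python3 -m crank '-0.003 0 0 0 0 0 1'; python3 -m crank '-0.003 0 0 0 0 0 1'
python3 -c "
from h import *
to(.5488,.1517,.0151,3.07); o,_=st(); print(o['ft_torque'])"
```

```text
clock: 28.48
eef_pos: [0.5469, 0.1498, 0.0153]
tool_rot: [0.036, 0.999, -0.006, -0.002]
ft_force: [-1.8, -15.0, 1.1]
grip_width: 0.0587
clock: 28.57
eef_pos: [0.5468, 0.1497, 0.0155]
tool_rot: [0.036, 0.999, -0.01, -0.002]
ft_force: [-1.7, -9.5, 1.0]
grip_width: 0.0586
clock: 28.65
eef_pos: [0.5468, 0.1493, 0.0155]
tool_rot: [0.037, 0.999, -0.01, -0.002]
ft_force: [-2.2, 2.0, -4.5]
grip_width: 0.0584
clock: 28.73
eef_pos: [0.5468, 0.1493, 0.0154]
tool_rot: [0.036, 0.999, -0.009, -0.005]
ft_force: [-13.9, -0.7, 6.2]
grip_width: 0.0591
clock: 28.82
eef_pos: [0.5467, 0.1494, 0.0154]
tool_rot: [0.036, 0.999, -0.009, -0.008]
ft_force: [-9.6, -1.2, 5.0]
grip_width: 0.0587
t 28.82 cur [0.5467 0.1494 0.0154] yaw 3.0695 w 0.0587 F [-9.6 -1.2  5. ]
turn [-0.0188 -0.0151 -0.0004] shift after turn [-0.0019  0.0024  0.0003]
[-0.12814164  1.9503387   0.04599087]
```

```bash
python3 -m crank '0.001 -0.001 0 -0.018 -0.015 0 1;0 0 0 0 0 0 1;0 0 0 0 0 0 1'
python3 -c "
from h import *
to(.5468,.1498,.0151,3.07); o,_=st(); print(o['ft_torque'])"
```

```text
clock: 29.07
eef_pos: [0.5459, 0.1499, 0.0152]
tool_rot: [0.036, 0.999, 0.001, 0.0]
ft_force: [0.5, -1.0, -5.2]
grip_width: 0.0592
t 29.07 cur [0.5459 0.1499 0.0152] yaw 3.0701 w 0.0592 F [ 0.5 -1.  -5.2]
turn [0.0019 0.0001 0.0001] shift after turn [-0.0009 -0.      0.0001]
[-0.26304412  0.00763809  0.07184759]
```

```bash
python3 -m crank '-0.0025 0.0020 0 0 0 0 1'
python3 - <<'E'
from h import *
to(.5468,.1498,.0151,3.07)
c,im=snap('wrist','f.png'); o,r=st(); print(o['ft_force'].round(1),o['ft_torque'].round(2))
c2,t=snap('top')
a=cv2.resize(im[60:360,80:580,::-1],(800,480)); b=cv2.resize(t[175:245,250:350,::-1],(160,112))
cv2.imwrite('pics/f1.png',np.vstack([a,np.hstack([cv2.resize(b,(171,120)),np.zeros((120,629,3),np.uint8)])]))
k=[x for x in blobs(t,(3,120,60),(14,255,255),60)[0]]
for x in k:
    q=cast(c2,cv2.minAreaRect(x)[0],.056)[0]
    if .4<q[0]<.65 and 0<q[1]<.25: print('slab top',q.round(4),cv2.minAreaRect(x))
snap('top'); print(st()[0]['ft_force'].round(1), st()[0]['eef_pos'].round(4))
E
```

```text
clock: 29.15
eef_pos: [0.5469, 0.1499, 0.0151]
tool_rot: [0.036, 0.999, -0.001, -0.001]
ft_force: [-13.7, -10.5, 9.6]
grip_width: 0.0585
t 29.15 cur [0.5469 0.1499 0.0151] yaw 3.0701 w 0.0585 F [-13.7 -10.5   9.6]
turn [-0.0026 -0.0028  0.0001] shift after turn [ 0.0001 -0.0001 -0.    ]
[-6.7 -6.5  1.5] [-1.49  1.28  0.36]
[-6.4 -6.6  1.3] [0.5469 0.1499 0.0152]
```

View pics/f1.png

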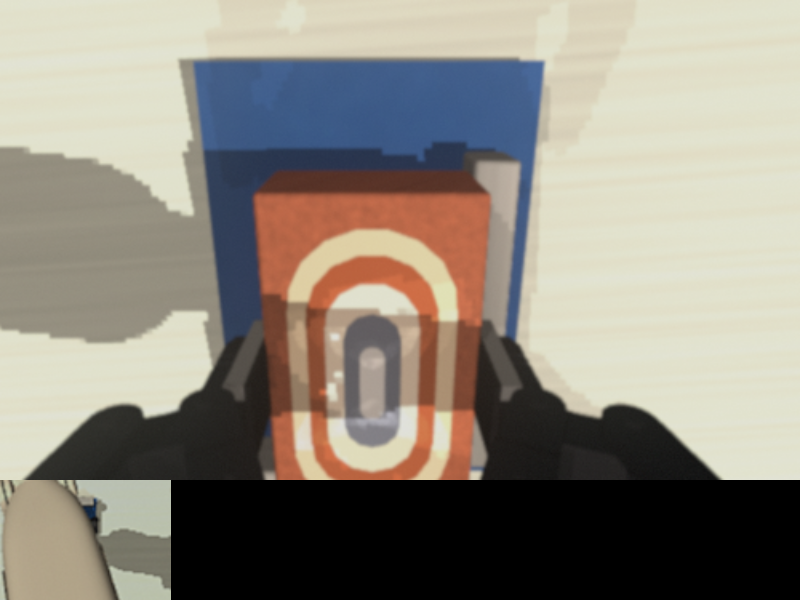

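```bash
python3 - <<'E'
from h import *
c=viewer.calibration('wrist'); J=np.array([.5405,.1513]); y=-.072; Rm=np.array([[np.cos(y),np.sin(y)],[-np.sin(y),np.cos(y)]])
f=lambda u,v,z:(Rm@(cast(c,(80+u*.625,60+v*.625),z)[0][:2]-J)*1000).round(1)
print('slab end (expect x -48, y +31/-29)',f(488,193,.056),f(256,193,.056),'plate edge (x -80,y +55/-55)',f(544,61,.012),f(195,61,.012),'long fence end (x -52, y 31..45, z32)',f(475,160,.032),f(519,160,.032))
o,_=st(); print(o['clock'],o['ft_force'].round(1),o['eef_pos'].round(4),o['grip_width'])
E
```

```text
slab end (expect x -48, y +31/-29) [-48.1  29.4] [-48.1 -28.1] plate edge (x -80,y +55/-55) [-80.1  54.3] [-80.1 -54.8] long fence end (x -52, y 31..45, z32) [-52.4  30.6] [-52.4  43.4]
29.3 [-6.4 -6.6  1.3] [0.5469 0.1499 0.0152] 0.05865895750571108
```

Every checkpoint agrees: slab end at jig x −48.1, slab edge parallel to the fence, and about 6.5 N held against each fence. Handing in.

```bash
python3 -c "
from workcell import order
print(order.job_done())"
```

```text
the job is handed in; nothing more can be done
None
```

The spare pin is in the empty socket (jig −26, −13) and released. The agate slab lies on the three pins, held pressed into the corner at hand-in (about 29.3 s); no verdict was reported.

**Last checks**
- **Slab position:** the near end measured at jig x −48.1 mm (expected −48). The sides measured at y +29.4 and −28.1 mm (expected +31 and −29), within about 2 mm and parallel to the long fence. Nothing measured the gap at the end fence directly.
- **Fence push:** a steady 6.4 N towards the end fence and 6.6 N towards the long fence, read at the wrist. The highest reading was about 15 N, during the contact tests; the fence forces themselves cannot be read.
- **Height and tilt:** the underside is at about 24 mm, worked out from the gripper height, and the tool tilt is under 0.004 rad.
- **Pin:** after release, the spare pin's head was about 1 mm from its expected place. It looked level with the other two heads; I inferred the seating from that, with no direct height measurement.
- **Bystanders:** I noticed no contact with the other items or the two existing pins, but I did not re-measure the other items at the end.

**What disagreed**
- **Fingertips:** they stood about 17 mm behind the reported TCP, not ahead of it as described. The first two tries at gripping the pin closed above it, and I corrected this by gently touching the pin head.
- **Corner contact:** the slab met both fences about 2 mm short of my estimate in x and y, within the calibration error.
- **Last top picture:** the arm hid the slab, so it gave no independent check.

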